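# Add the last slide box to the pile on the lift

## Robot

A 6-joint arm with a two-finger parallel gripper is mounted at the origin on a cart in front of the work surface, level with it; the furniture and walls round the work are solid. World frame = base frame: x ahead of the robot, y to its left, z up, the work surface at z = 0. Lengths are in m, angles in rad, forces in N, time in s.
With the tool pointing down it reaches from about 0.375 to 0.975 m from the base axis. Payload 3.8 kg.
Tool frame: the origin (TCP) lies midway between the tips of the shut fingers; the grasp point (between the pads) lies 19 mm behind it (bot.grip_point_offset is the z of the grasp point in the tool frame, in m); z points along the fingers, y is the line along which they close (so a half turn about z gives the same grasp; the last joint's range is limited). The gripper opens to 85 mm and grips with 20 to 120 N. Pads are 22 mm wide; open, the fingers measure 114 mm over their backs; the gripper's body (76 mm by 85 mm) begins 54 mm behind the grasp point. The pads swing forward as they close: fully open they stand 13 mm farther back than shut.
Start: joints at [1.258, 0.264, 1.604, -0, 1.274, -0.037], TCP at [0.184, 0.649, 0.231] pointing down, gripper open.
Joint ranges: [-2.63, 2.63], [-0.94, 2.18], [0.31, 2.57], [-1.31, 4.45], [0, 2.66], [-2.55, 2.55]. Speed limits (rad/s): [2.57, 2.57, 3.14, 3.14, 3.14, 3.14].

## Interface

Orientations are given as a rotation vector (axis times angle).
In Python, from workcell import sensors, optics, order, bot gives the robot as it stands.
- The arm moves only by the tool play_rows, never from a script. Its argument "commands" is a list of rows, each a list of 6 numbers: the shift along the tool's x, y, z in cm, then the turn, a rotation vector about the tool's x, y, z in rad. In form: [[dx, dy, dz, wx, wy, wz], ...]. A call has 1 to 5 rows; each row shifts and turns the commanded pose from where the row before left it, along the tool's axes as they then stand; what a row does not reach is not made up. A row lasts 1/12 s, in which the tool goes at most 41.7 mm and 7.16 degrees, less where a joint would pass 70% of its speed; a pose out of reach is approached as far as the arm can. A call with a gripper value outside its range is refused whole. "grip" is the closure, from 0 (fully open) to 1 (shut), set as the call begins (left out, the last holds). The fingers move at their own pace and stop on an object; "force" is the grip in N (left out, the last holds). Time passes only in rows, so rows that do not move let the fingers close. It gives the time, the measured TCP pose, the force, the opening and the grip force at its end, in the units of the state.
- sensors.read_state(): the state, without advancing time (a new reading comes with each control period).
- optics.read_camera(name): name is "scene" or "top"; returns the picture (420x560x3 uint8, red, green, blue); there is no depth.
- optics.camera_info(name): a dict with "mtx" (3x3 intrinsics, pixels), "R" (3x3) and "t" (3): a world point X has camera coordinates R X + t. Camera axes: x right, y down, z forward; pixel columns grow to the right and rows downward; lengths in m; the calibration is good to about 2 mm. A picture is of the moment at which its call begins. camera_info takes no time and is no camera call.
- order.finish_job(): hands the job in; it is judged then, once.
The state is a dict: "time": time; "q": joint angles; "joint_vel": joint speeds; "joint_torque": joint torques, N m; "tool_pos": TCP position; "tcp_rot": TCP orientation; "wrist_force": force on the tool from outside, world axes, zero at the start; "torque": the same for the moment, N m; "width": opening from 0.0 (shut) to 1.0 (fully open); "grip_force": force on a finger pad.
Only numpy, scipy, OpenCV 4.12 (cv2) and the standard library are available. Lean on these libraries where they do the work, as an engineer would, in place of code of your own. Each camera call takes 0.05 s, during which the arm holds its last target. There are 200 camera calls.

## Task

Pick up the slide box that lies on the worktop and put it flat and square on top of the pile of slide boxes on the little lift, edges in line with the box below. The lift has been left at an unknown height, so lower the box gently until you feel it touch the pile, and only then let go: do not drop it or press it down hard. Leave the other things on the worktop where they are.

Things in the scene. Friction and masses are not known exactly. Their poses are not given: they have to be found in the camera images.
- slide_box: the loose slide box on the worktop: a closed rigid box, lilac lid over a paler lower half, the lid fixed, 58 mm wide (its x), 84 mm long (its y), 30 mm high, 0.10 to 0.20 kg. Origin: centre of its underside. Grip it from above across its width. The pile is as wide as the box, so while setting it down keep the fingertips above the box's underside.
- lift: small lift, fixed on the worktop: grey base 120 mm (its x) by 150 mm (its y), 36 mm high, black knob on its -x side; a steel column; an aluminium platform 80 x 106 mm at an unknown height, which this pose does not tell. Origin: centre of the base's underside, on the worktop. The lift is stiff and does not give under light forces.
- pile_axis (a point): point on the lift's axis, 36 mm above the worktop. Centred above it is the pile: two fixed slide boxes like the loose one, the top one with its 58 mm width along this point's x and 84 mm length along its y (a half turn of the added box makes no difference). The pile's top face is at an unknown height, anywhere from 110 to 190 mm above the worktop.
- timer: bystander: white kitchen-type timer, 62 x 62 x 16 mm, origin at the centre of its underside
- petri_dish: bystander: closed clear petri dish, 91 mm across, 16 mm high, origin at the centre of its underside
- marker_red: bystander: red and white marker pen lying down, 135 mm long along its y, 16 mm high, origin at the centre of its underside
- tape_roll: bystander: roll of tan tape lying flat, 100 mm across, 25 mm high, origin at the centre of its underside
There are look-alikes about, which are no part of the job. There is more than one size of the slide_box; the one meant has the size given above.

How it is judged:
On the way:
1. the slide box touches the pile, over its middle to 20 mm, while the fingers still hold it (horizontal distance between slide_box and lift below 0.02 m and contact force between slide_box and lift above 0.4 N and contact force between the fingers and slide_box above 1 N), for 0.1 s.
At the end, for the whole second after the job is handed in: the slide box rests upright on the pile, let go and still, centred over the lift's axis to 14 mm, its long side in line with the pile's to 0.14 rad (8 degrees), tilted less than 0.06 rad (horizontal distance between slide_box and lift below 0.014 m and contact force between slide_box and lift above 0.4 N and angle between the y axis of slide_box and the y axis of lift, either way round below 0.14 rad and angle between slide_box's own z axis and vertical below 0.06 rad and linear speed of slide_box below 0.02 m/s and contact force between the fingers and slide_box below 0.1 N); the robot touches nothing.
It fails at once if the box is pressed or knocked on the pile or lift with more than 45 N (contact force between slide_box and lift above 45 N).
It fails at once if a bystander (timer, petri dish, red marker or tape roll) is moved by more than 30 mm (distance of any of timer, petri_dish, marker_red, tape_roll from where it was at the start of the episode above 0.03 m).
It also fails if it takes over 45 s, if anything falls off the work surface, if the arm or the gripper's body presses on something with over 40 N, if the wrist force passes 120 N, or if a joint passes its speed limit or range.

## Working session

There is one attempt and no reset: what is moved stays moved. The work goes in short steps, Python scripts to look and compute and a tool call to move; the robot and the scene stay as the last step left them, time stands still between calls to the robot, and variables do not carry over. Pictures are saved under pics/ and viewed, at most 10 in all, crops included, and the job is handed in when it is done.

Besides the shell and the picture viewer there is one more tool, called after "Request:" as name([rows], argument=value, ...), one row to a line, values as JSON. play_rows: Moves the arm, as the interface text tells. Its arguments: {"type":"object","properties":{"commands":{"type":"array","items":{"type":"array","items":{"type":"number"}}},"grip":{"type":"number"},"force":{"type":"number"}},"required":["commands"]}

```bash
mkdir -p pics
python3 - <<'E'
from workcell import sensors, optics, bot
import cv2
for n in ("scene","top"):
    cv2.imwrite(f"pics/{n}0.png",optics.read_camera(n)[:,:,::-1]); i=optics.camera_info(n); print(n,i["mtx"].round(1).tolist(),i["R"].round(4).tolist(),i["t"].round(4).tolist())
print(sensors.read_state(),bot.grip_point_offset)
E
```

```text
scene [[381.4, 0.0, 276.6], [0.0, 381.4, 213.4], [0.0, 0.0, 1.0]] [[-0.8771, -0.4804, 0.0004], [-0.3659, 0.6674, -0.6486], [0.3113, -0.569, -0.7611]] [0.5634, 0.233, 1.0372]
top [[405.3, 0.0, 286.1], [0.0, 405.3, 209.1], [0.0, 0.0, 1.0]] [[-0.0033, -1.0, 0.0065], [-0.9977, 0.0028, -0.0682], [0.0682, -0.0067, -0.9976]] [0.0492, 0.6164, 1.1684]
{'time': 0.1, 'q': array([ 1.25809009e+00,  2.64651721e-01,  1.60523106e+00, -3.52491804e-05,
        1.27369319e+00, -3.69002924e-02]), 'joint_vel': array([-0.00036761, -0.00132265, -0.00399801, -0.00105356, -0.00061213,
       -0.00026749]), 'joint_torque': array([-2.54942597e-05, -5.16705894e+01, -3.68590450e+01, -1.29437090e-04,
        6.27622809e-03,  3.77971190e-06]), 'tool_pos': array([0.1836299 , 0.6488635 , 0.23010755]), 'tcp_rot': array([-4.31803942e-01, -3.11145973e+00,  3.07681002e-03]), 'wrist_force': array([-1.17743413, -0.11747432, -0.37964051]), 'torque': array([-0.01437029, -0.01311268,  0.03807959]), 'grip_force': 0.0, 'width': 1.002021681651619} -0.0187
```

View pics/scene0.png

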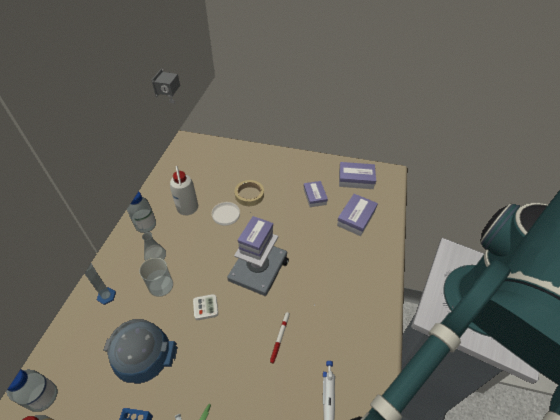

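View pics/top0.png

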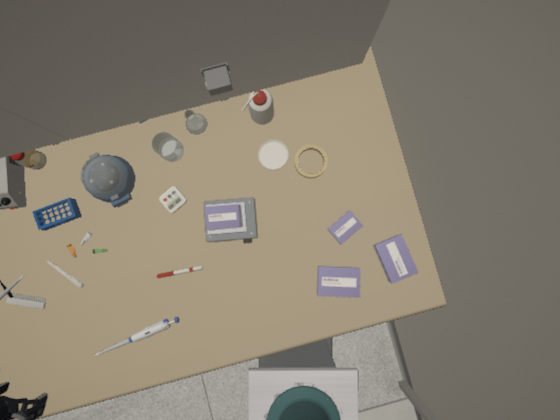

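Both views show three loose lilac boxes: top pixels (345,227), (339,281) and (396,259). The pile is at (224,217) on the lift at (230,219). I'll measure the boxes now. 58x84 mm should be about 20x30 px, which suggests (345,227).

```bash
cat > h.py <<'E'
import numpy as np, cv2
from workcell import optics
def cam(n):
    i=optics.camera_info(n); return np.array(i["mtx"]),np.array(i["R"]),np.array(i["t"])
def ray(n,uv):
    K,R,t=cam(n); uv=np.atleast_2d(uv).astype(float)
    d=np.c_[uv,np.ones(len(uv))]@np.linalg.inv(K).T@R; return -R.T@t,d
def onplane(n,uv,z):
    c,d=ray(n,uv); return c+d*((z-c[2])/d[:,2])[:,None]
def proj(n,X):
    K,R,t=cam(n); p=(np.atleast_2d(X)@R.T+t)@K.T; return p[:,:2]/p[:,2:]
def rects(n,img,z,amin=150):
    """lilac blobs -> world rects at height z"""
    h=cv2.cvtColor(img,cv2.COLOR_RGB2HSV)
    m=cv2.inRange(h,(112,60,50),(150,255,255))
    m=cv2.morphologyEx(m,cv2.MORPH_CLOSE,np.ones((7,7)))
    out=[]
    for c in cv2.findContours(m,cv2.RETR_EXTERNAL,cv2.CHAIN_APPROX_NONE)[0]:
        if cv2.contourArea(c)<amin: continue
        P=onplane(n,c[:,0],z)[:,:2]
        r=cv2.minAreaRect((P*1000).astype(np.float32))
        out.append((c[:,0].mean(0).round(1),np.round(r[0],1),np.round(r[1],1),round(r[2],1)))
    return out
E
python3 - <<'E'
from h import *
im=cv2.imread("pics/top0.png")[:,:,::-1].copy()
for r in rects("top",im,.03): print(r)
s=cv2.imread("pics/scene0.png")
for r in rects("scene",s[:,:,::-1].copy(),.03): print('scene',r)
a=cv2.resize(im[190:310,185:425,::-1],None,fx=3.3,fy=3.3,interpolation=cv2.INTER_CUBIC)[:,:800]
cv2.imwrite("pics/c_top.png",a)
cv2.imwrite("pics/c_scene.png",cv2.resize(s[205:305,215:305],None,fx=6,fy=6,interpolation=cv2.INTER_CUBIC))
E
```

```text
scene (array([253.7, 235.7]), array([647.5, 130.5]), array([ 71.5, 121.4]), 6.8)
scene (array([356.7, 212.9]), array([ 408.4, -104.9]), array([125.8,  79.8]), 87.7)
scene (array([358.3, 178. ]), array([ 462.5, -247.4]), array([116.7,  38.9]), 28.7)
```

View pics/c_top.png

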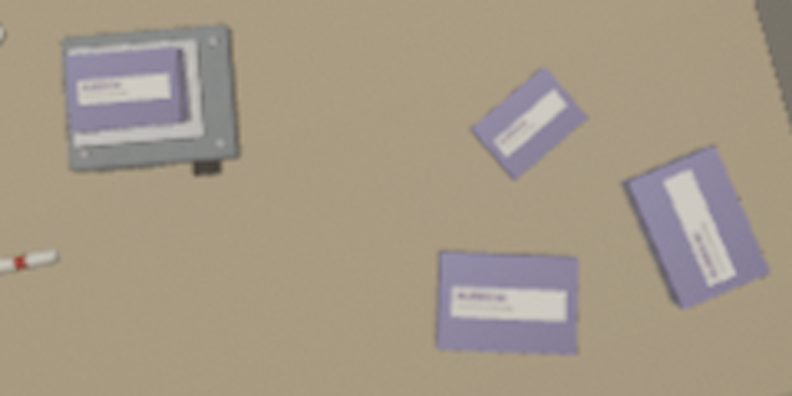

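View pics/c_scene.png

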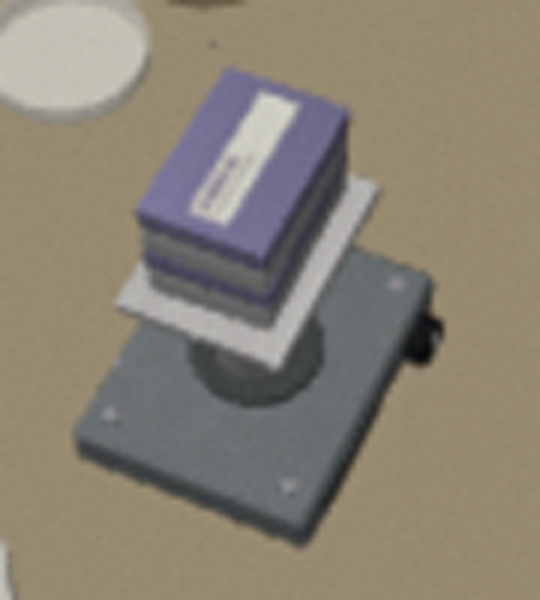

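The crop confirms it. The box at (345,227) is about 20x30 px (58x84 mm). The other two, at (339,281) and (396,259), are about 42x30 px (roughly 118x84 mm), so they are look-alikes. Next I'll fit the poses from the corners read in the crops.

```bash
cat > fit.py <<'E'
from h import *
from scipy.optimize import least_squares
T=lambda p:(np.array(p)+.5)/3.3-.5+[185,190]
S=lambda p:(np.array(p)+.5)/6-.5+[215,205]
def rect(x,y,yaw,w,l,z):
    c,s=np.cos(yaw),np.sin(yaw)
    o=np.array([[1,1],[1,-1],[-1,-1],[-1,1]])*[w/2,l/2]
    return np.c_[o@np.array([[c,s],[-s,c]])+[x,y],np.full(4,z)]  # far-left, far-right, near-right, near-left
pt=T([(66,57),(178,47),(184,124),(73,133)]); bt=T([(62,38),(230,26),(239,157),(72,170)])
ps=S([(138,215),(228,68),(350,110),(266,263)])
# scene order: +x+y,+x-y,-x-y,-x+y
bs=S([(77,437),(434,283),(303,525)])
def f(p):
    x,y,a,z=p
    P=rect(x,y,a,.058,.084,z);B=rect(x,y,a,.12,.15,.036)
    return np.r_[proj("top",P)-pt,proj("scene",P)-ps,proj("top",B)-bt,proj("scene",B)[[0,2,3]]-bs[[0,1,2]]].ravel()
r=least_squares(f,[.6,.15,0,.15],loss="soft_l1"); print("lift x y yaw ztop",r.x.round(4)); print(f(r.x).round(1).reshape(-1,2).tolist())
g=T([(545,68),(588,117),(516,179),(472,128)])
W=onplane("top",g,.03); print(W.round(4).tolist(),[np.linalg.norm(W[i]-W[i-1]).round(4) for i in range(4)])
q=least_squares(lambda p:(proj("top",rect(*p,.058,.084,.03))-g[[0,1,2,3]]).ravel() if 0 else np.sort(0*g.ravel()), [0,0,0]).x if 0 else None
print("box centre",W.mean(0).round(4))
v=(W[0]+W[3]-W[1]-W[2]); u=(W[0]+W[1]-W[2]-W[3]); print("edge dirs",np.degrees(np.arctan2(v[1],v[0])),np.degrees(np.arctan2(u[1],u[0])),np.linalg.norm(v)/2,np.linalg.norm(u)/2)
E
python3 fit.py
```

```text
lift x y yaw ztop [0.5868 0.2108 0.0804 0.1742]
[[0.4, -0.0], [-0.7, 0.3], [-0.8, -0.4], [-0.1, -0.4], [0.5, -0.4], [0.5, 0.5], [0.3, 0.5], [0.1, -0.6], [-1.3, -0.5], [-0.5, -1.1], [-0.0, 0.5], [-1.4, 0.9], [-1.2, -2.2], [1.1, -2.9], [0.8, -0.9]]
[[0.612, -0.1383, 0.03], [0.5686, -0.1757, 0.03], [0.5144, -0.1115, 0.03], [0.5593, -0.0733, 0.03]] [np.float64(0.0837), np.float64(0.0572), np.float64(0.084), np.float64(0.0589)]
box centre [ 0.5636 -0.1247  0.03  ]
edge dirs 40.56216211965874 -50.388380779792826 0.05806323736424674 0.08386855752497896
```

The small box measures 57–59 x 84 mm and is centred at (0.564,-0.125). Its width direction is 40°. The lift is at (0.587,0.211), yaw 4.6°, with its top at about 0.174 m, which is within the stated range. Moving now.

```bash
cat > go.py <<'E'
import sys,numpy as np
from scipy.spatial.transform import Rotation as Ro
from workcell import sensors
s=sensors.read_state(); R=Ro.from_rotvec(s["tcp_rot"]).as_matrix()
x,y,z,a=map(float,sys.argv[1:5]); a=np.radians(a)
yy=np.array([np.cos(a),np.sin(a),0]); 
if yy@R[:,1]<0: yy=-yy
zz=np.array([0,0,-1.]); D=np.c_[np.cross(yy,zz),yy,zz]
print("t",round(s["time"],2),"pos",s["tool_pos"].round(4),"yaw",np.degrees(np.arctan2(R[1,1],R[0,1])).round(2),"F",s["wrist_force"].round(2),"w",round(s["width"],3),"g",round(s["grip_force"],1))
print("shift cm",(R.T@(np.array([x,y,z])-s["tool_pos"])*100).round(2),"turn",Ro.from_matrix(R.T@D).as_rotvec().round(3))
E
python3 go.py .5636 -.1247 .15 40.1
```

```text
t 0.1 pos [0.1836 0.6489 0.2301] yaw 74.2 F [-1.18 -0.12 -0.38] w 1.002 g 0.0
shift cm [-57.63 -64.07   8.14] turn [-0.002  0.001  0.595]
```

Request:
play_rows([
  [-2.3,-2.55,0,0,0,0],
  [-2.3,-2.55,0,0,0,0],
  [-2.3,-2.55,0,0,0,0],
  [-2.3,-2.55,0,0,0,0],
  [-2.3,-2.55,0,0,0,0],
], grip=0, force=30)

```text
time: 0.52
tool_pos: [0.2599, 0.4937, 0.2305]
tcp_rot: [-0.431, -3.112, 0.002]
wrist_force: [1.1, -0.6, 0.8]
width: 1.003
grip_force: 0.0
```

Request:
play_rows([
  [-2.3,-2.55,0,0,0,0],
  [-2.3,-2.55,0,0,0,0],
  [-2.3,-2.55,0,0,0,0],
  [-2.3,-2.55,0,0,0,0],
  [-2.3,-2.55,0,0,0,0],
])

```text
time: 0.93
tool_pos: [0.3358, 0.3397, 0.2308]
tcp_rot: [-0.431, -3.112, 0.001]
wrist_force: [-0.5, -1.0, 0.9]
width: 0.998
grip_force: 0.0
```

Request:
play_rows([
  [-2.3,-2.55,0,0,0,0],
  [-2.3,-2.55,0,0,0,0],
  [-2.3,-2.55,0,0,0,0],
  [-2.3,-2.55,0,0,0,0],
  [-2.3,-2.55,0,0,0,0],
])

```text
time: 1.35
tool_pos: [0.4117, 0.1858, 0.231]
tcp_rot: [-0.432, -3.112, 0.0]
wrist_force: [0.1, -0.2, -0.2]
width: 1.001
grip_force: 0.0
```

Request:
play_rows([
  [-2.3,-2.55,0,0,0,0],
  [-2.3,-2.55,0,0,0,0],
  [-2.3,-2.55,0,0,0,0],
  [-2.3,-2.55,0,0,0,0],
  [-2.3,-2.55,0,0,0,0],
])

```text
time: 1.77
tool_pos: [0.4876, 0.0318, 0.231]
tcp_rot: [-0.432, -3.111, -0.0]
wrist_force: [0.4, -0.2, -0.3]
width: 0.998
grip_force: 0.0
```

Request:
play_rows([
  [-2.3,-2.55,0,0,0,0],
  [-2.3,-2.55,0,0,0,0],
  [-2.3,-2.55,0,0,0,0],
  [-2.3,-2.55,0,0,0,0],
  [-2.3,-2.55,0,0,0,0],
])

```text
time: 2.18
tool_pos: [0.5636, -0.1221, 0.2307]
tcp_rot: [-0.432, -3.111, -0.0]
wrist_force: [0.7, 1.1, 0.1]
width: 0.999
grip_force: 0.0
```

Request:
play_rows([
  [0,0,1.5,0,0,0.118],
  [0,0,1.5,0,0,0.118],
  [0,0,1.5,0,0,0.118],
  [0,0,1.5,0,0,0.118],
  [0,0,1.5,0,0,0.118],
])

```text
time: 2.6
tool_pos: [0.563, -0.1206, 0.155]
tcp_rot: [-1.326, -2.847, 0.0]
wrist_force: [0.6, -0.0, -0.1]
width: 0.998
grip_force: 0.0
```

```bash
python3 go.py .5636 -.1247 .003 40.1
```

```text
t 2.6 pos [ 0.563  -0.1206  0.155 ] yaw 40.04 F [ 0.6  -0.03 -0.13] w 0.998 g 0.0
shift cm [-0.36 -0.21 15.2 ] turn [-0.001 -0.001 -0.001]
```

Request:
play_rows([
  [-0.1,-0.05,2.0,0,0,0],
  [-0.1,-0.05,2.0,0,0,0],
  [-0.1,-0.05,2.0,0,0,0],
  [-0.05,-0.05,2.0,0,0,0],
  [0,0,2.0,0,0,0],
])

```text
time: 3.02
tool_pos: [0.5637, -0.1245, 0.0549]
tcp_rot: [-1.318, -2.851, 0.0]
wrist_force: [0.4, 0.9, -0.2]
width: 0.999
grip_force: 0.0
```

```bash
python3 go.py .5636 -.1247 .003 40.1
python3 - <<'E'
from h import *
a=optics.read_camera("scene")[140:260,260:400,::-1]; b=optics.read_camera("top")[170:290,275:415,::-1]
cv2.imwrite("pics/g1.png",cv2.resize(np.hstack([a,b]),None,fx=2.85,fy=2.85,interpolation=cv2.INTER_CUBIC))
E
```

```text
t 3.02 pos [ 0.5637 -0.1245  0.0549] yaw 40.39 F [ 0.37  0.9  -0.16] w 0.999 g 0.0
shift cm [-0.01 -0.02  5.19] turn [-0.    -0.001  0.005]
```

View pics/g1.png

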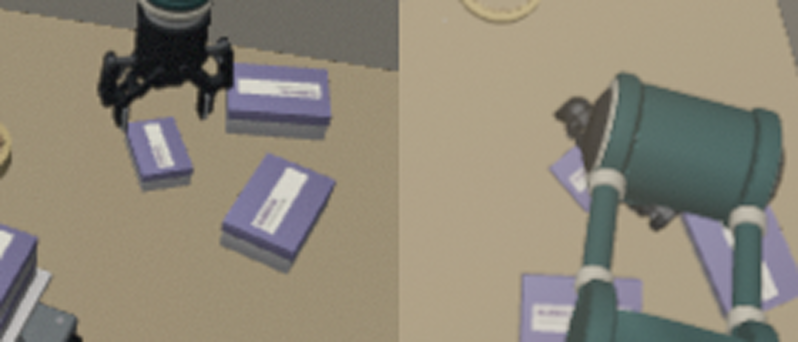

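The crop shows the open fingers above the small box, at crop pixels (120,110) and (205,110), on either side of its width. The other boxes are clear. Next I descend, close and lift.

Request:
play_rows([
  [0,0,1.5,0,0,0],
  [0,0,1.5,0,0,0],
  [0,0,1.2,0,0,0],
  [0,0,0.9,0,0,0],
  [0,0,0,0,0,0],
])

```text
time: 3.53
tool_pos: [0.5627, -0.1241, 0.0037]
tcp_rot: [-1.317, -2.849, 0.001]
wrist_force: [-0.4, -0.7, -0.0]
width: 1.0
grip_force: 0.0
```

Request:
play_rows([
  [0,0,0,0,0,0],
  [0,0,0,0,0,0],
  [0,0,0,0,0,0],
  [0,0,0,0,0,0],
  [0,0,0,0,0,0],
], grip=1, force=30)

```text
time: 3.95
tool_pos: [0.5653, -0.1247, 0.0064]
tcp_rot: [1.317, 2.85, 0.001]
wrist_force: [-0.1, -0.7, 3.4]
width: 0.672
grip_force: 34.1
```

Request:
play_rows([
  [0,0,0,0,0,0],
  [0,0,0,0,0,0],
  [0,0,0,0,0,0],
  [0,0,0,0,0,0],
  [0,0,0,0,0,0],
])

```text
time: 4.37
tool_pos: [0.5653, -0.1247, 0.0064]
tcp_rot: [1.317, 2.85, 0.001]
wrist_force: [-0.6, -0.2, 5.8]
width: 0.672
grip_force: 34.4
```

Request:
play_rows([
  [0,0,-1.0,0,0,0],
  [0,0,-2.0,0,0,0],
  [0,0,-2.5,0,0,0],
  [0,0,-2.5,0,0,0],
  [0,0,-2.5,0,0,0],
])

```text
time: 4.78
tool_pos: [0.5632, -0.1242, 0.1109]
tcp_rot: [-1.317, -2.85, 0.001]
wrist_force: [0.0, -0.5, -1.3]
width: 0.671
grip_force: 33.6
```

Request:
play_rows([
  [0,0,-3.0,0,0,0],
  [0,0,-3.0,0,0,0],
  [0,0,-3.0,0,0,0],
  [0,0,-2.5,0,0,0],
  [0,0,0,0,0,0],
])

```text
time: 5.2
tool_pos: [0.5674, -0.1253, 0.2324]
tcp_rot: [1.313, 2.842, 0.003]
wrist_force: [1.2, -0.4, -0.2]
width: 0.672
grip_force: 33.7
```

```bash
python3 go.py .5868 .2108 .25 4.6
python3 - <<'E'
from h import *
from workcell import sensors
p=proj("scene",sensors.read_state()["tool_pos"])[0]; print(p); u,v=p.astype(int); u=max(u,65);v=max(v,50)
a=optics.read_camera("scene")[v-50:v+50,u-65:u+65,::-1]
cv2.imwrite("pics/g2.png",cv2.resize(a,None,fx=6,fy=6,interpolation=cv2.INTER_CUBIC))
E
```

```text
t 5.2 pos [ 0.5674 -0.1253  0.2324] yaw 40.4 F [ 1.16 -0.37 -0.22] w 0.672 g 33.7
shift cm [24.32 23.27 -1.84] turn [0.009 0.007 0.625]
[320.0030557  141.51824181]
```

View pics/g2.png

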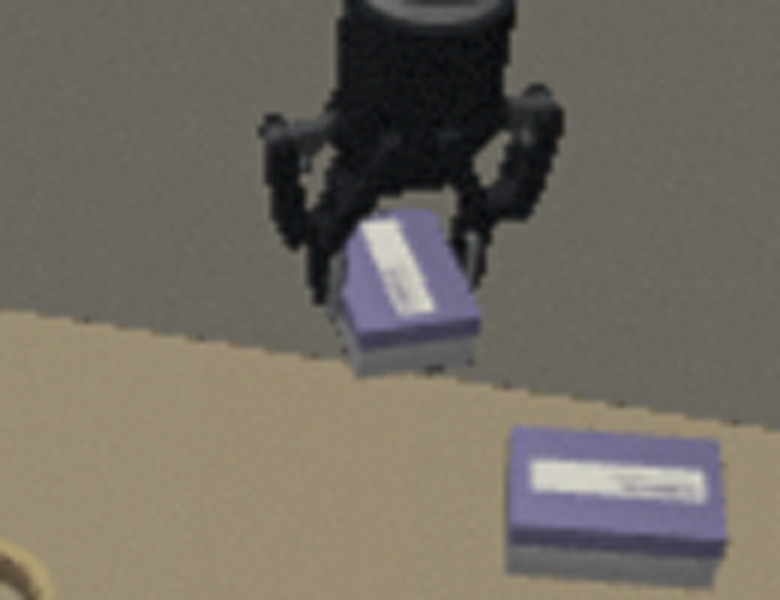

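The box is held level, its lower half showing below the pads, and the fingertips are above its underside. I'll move over to the pile.

Request:
play_rows([
  [1.0,1.0,-0.4,0,0,0],
  [2.0,2.0,-0.4,0,0,0],
  [2.5,2.4,-0.4,0,0,0],
  [2.5,2.4,-0.4,0,0,0],
  [2.5,2.4,0,0,0,0],
])

```text
time: 5.67
tool_pos: [0.5725, 0.0236, 0.2397]
tcp_rot: [-1.318, -2.848, 0.001]
wrist_force: [1.6, -0.7, -0.7]
width: 0.674
grip_force: 33.6
```

Request:
play_rows([
  [2.5,2.4,0,0,0,0],
  [2.5,2.4,0,0,0,0],
  [2.5,2.4,0,0,0,0],
  [2.5,2.4,0,0,0,0],
  [2.0,1.9,0,0,0,0],
])

```text
time: 6.08
tool_pos: [0.5815, 0.1905, 0.2385]
tcp_rot: [-1.314, -2.849, 0.004]
wrist_force: [0.2, -0.5, -1.4]
width: 0.673
grip_force: 33.6
```

Request:
play_rows([
  [1.2,1.1,0,0,0,0],
  [0.6,0.5,0,0,0,0.09],
  [0,0,0,0,0,0.11],
  [0,0,0,0,0,0.11],
  [0,0,0,0,0,0.11],
])

```text
time: 6.5
tool_pos: [0.582, 0.2124, 0.2382]
tcp_rot: [-1.887, -2.507, 0.007]
wrist_force: [-0.4, 0.3, -0.7]
width: 0.674
grip_force: 33.6
```

Request:
play_rows([
  [0,0,0,0,0,0.11],
  [0,0,0,0,0,0.08],
  [0,0,0,0,0,0.01],
  [0,0,0,0,0,0],
  [0,0,0,0,0,0],
])

```text
time: 6.92
tool_pos: [0.5832, 0.2117, 0.2398]
tcp_rot: [-2.122, -2.315, 0.004]
wrist_force: [-0.2, -0.5, -0.8]
width: 0.672
grip_force: 33.6
```

```bash
python3 go.py .5868 .2108 .195 4.6
```

```text
t 6.92 pos [0.5832 0.2117 0.2398] yaw 5.0 F [-0.19 -0.45 -0.77] w 0.672 g 33.6
shift cm [-0.12  0.36  4.48] turn [-0.003  0.     0.007]
```

Request:
play_rows([
  [-0.1,0.15,0.8,0,0,0.007],
  [0,0.15,0.8,0,0,0],
  [0,0.05,0.8,0,0,0],
  [0,0,0.7,0,0,0],
  [0,0,0,0,0,0],
])

```text
time: 7.33
tool_pos: [0.5863, 0.2103, 0.2072]
tcp_rot: [-2.132, -2.305, 0.006]
wrist_force: [0.1, 0.3, -2.4]
width: 0.671
grip_force: 33.6
```

```bash
python3 go.py .5868 .2108 .195 4.6
python3 - <<'E'
from h import *
a=optics.read_camera("scene")[180:280,205:320,::-1]; cv2.imwrite("pics/g3.png",cv2.resize(a,None,fx=6,fy=6,interpolation=cv2.INTER_CUBIC))
E
```

```text
t 7.33 pos [0.5863 0.2103 0.2072] yaw 4.47 F [ 0.07  0.32 -2.45] w 0.671 g 33.6
shift cm [0.04 0.06 1.22] turn [-0.004  0.001 -0.002]
```

View pics/g3.png

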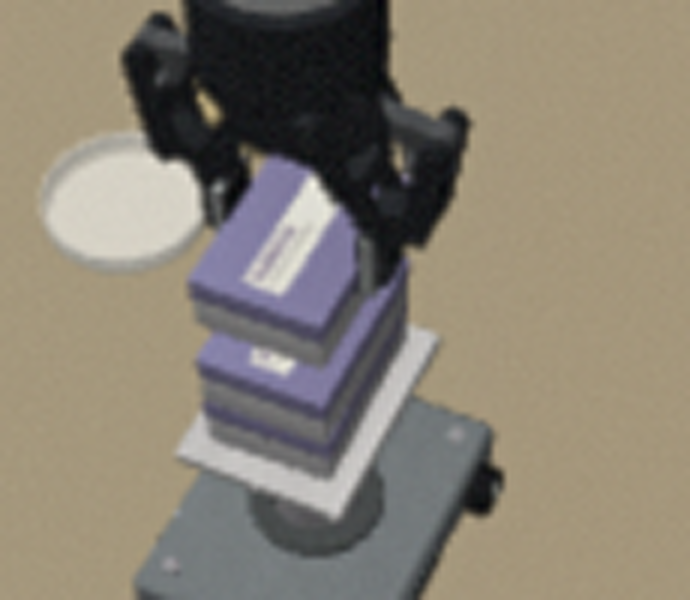

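The held box hangs square above the pile, with edges parallel and in line and a gap of about 2 to 3 cm. I'll lower it to just above the expected touch height, then go on in small steps.

Request:
play_rows([
  [0,0.05,0.4,0,0,0],
  [0,0,0.4,0,0,0],
  [0,0,0.3,0,0,0],
  [0,0,0.2,0,0,0],
  [0,0,0,0,0,0],
])

```text
time: 7.8
tool_pos: [0.588, 0.2108, 0.1967]
tcp_rot: [-2.133, -2.306, 0.001]
wrist_force: [-0.1, -0.2, -1.1]
width: 0.672
grip_force: 33.6
```

Request:
play_rows([
  [0,0,0.1,0,0,0],
  [0,0,0.1,0,0,0],
  [0,0,0.1,0,0,0],
])

```text
time: 8.05
tool_pos: [0.5884, 0.211, 0.1945]
tcp_rot: [2.133, 2.306, 0.001]
wrist_force: [0.1, 0.3, -0.6]
width: 0.669
grip_force: 33.6
```

Request:
play_rows([
  [0,0,0.1,0,0,0],
  [0,0,0.1,0,0,0],
  [0,0,0.1,0,0,0],
])

```text
time: 8.3
tool_pos: [0.5883, 0.2109, 0.1913]
tcp_rot: [2.133, 2.306, 0.0]
wrist_force: [0.2, -0.5, -0.4]
width: 0.668
grip_force: 33.6
```

Request:
play_rows([
  [0,0,0.1,0,0,0],
  [0,0,0.1,0,0,0],
  [0,0,0.1,0,0,0],
])

```text
time: 8.55
tool_pos: [0.5883, 0.2109, 0.1882]
tcp_rot: [2.133, 2.306, -0.0]
wrist_force: [-0.4, 0.3, -0.5]
width: 0.671
grip_force: 33.6
```

Request:
play_rows([
  [0,0,0.1,0,0,0],
  [0,0,0.1,0,0,0],
  [0,0,0,0,0,0],
])

```text
time: 8.8
tool_pos: [0.5881, 0.2109, 0.186]
tcp_rot: [-2.133, -2.306, 0.001]
wrist_force: [-0.4, -0.2, -1.5]
width: 0.674
grip_force: 33.6
```

Request:
play_rows([
  [0,0,0.1,0,0,0],
  [0,0,0.1,0,0,0],
  [0,0,0,0,0,0],
])

```text
time: 9.05
tool_pos: [0.5881, 0.2109, 0.184]
tcp_rot: [-2.133, -2.306, 0.0]
wrist_force: [-0.1, -0.0, -1.4]
width: 0.671
grip_force: 33.6
```

Request:
play_rows([
  [0,0,0.1,0,0,0],
  [0,0,0,0,0,0],
])

```text
time: 9.22
tool_pos: [0.5884, 0.211, 0.1835]
tcp_rot: [2.133, 2.306, 0.001]
wrist_force: [0.3, 0.2, 0.1]
width: 0.674
grip_force: 33.6
```

Request:
play_rows([
  [0,0,0.1,0,0,0],
  [0,0,0,0,0,0],
])

```text
time: 9.38
tool_pos: [0.5885, 0.211, 0.1834]
tcp_rot: [2.133, 2.306, 0.001]
wrist_force: [-2.2, -1.0, 4.9]
width: 0.673
grip_force: 34.2
```

Request:
play_rows([
  [0,0,0,0,0,0],
  [0,0,0,0,0,0],
  [0,0,0,0,0,0],
])

```text
time: 9.63
tool_pos: [0.5885, 0.211, 0.1834]
tcp_rot: [2.133, 2.306, 0.001]
wrist_force: [-2.8, -0.9, 4.8]
width: 0.666
grip_force: 34.4
```

The touch is clear: Fz went from about -1 to +4.8 N, and the tool stopped descending, steady at z 0.1834. Letting go.

Request:
play_rows([
  [0,0,0,0,0,0],
  [0,0,0,0,0,0],
  [0,0,0,0,0,0],
  [0,0,0,0,0,0],
  [0,0,0,0,0,0],
], grip=0)

```text
time: 10.05
tool_pos: [0.5882, 0.2109, 0.1819]
tcp_rot: [-2.133, -2.306, 0.001]
wrist_force: [-0.4, -0.6, 0.4]
width: 0.996
grip_force: 0.0
```

Request:
play_rows([
  [0,0,-0.5,0,0,0],
  [0,0,-1.0,0,0,0],
  [0,0,-2.0,0,0,0],
  [0,0,-2.5,0,0,0],
  [0,0,-2.5,0,0,0],
])

```text
time: 10.47
tool_pos: [0.588, 0.2108, 0.2686]
tcp_rot: [-2.133, -2.306, 0.001]
wrist_force: [1.2, 0.2, 0.7]
width: 1.001
grip_force: 0.0
```

Request:
play_rows([
  [0,0,-2.0,0,0,0],
  [0,0,-2.0,0,0,0],
  [0,0,-1.0,0,0,0],
  [0,0,0,0,0,0],
  [0,0,0,0,0,0],
])

```text
time: 10.88
tool_pos: [0.5885, 0.211, 0.318]
tcp_rot: [2.133, 2.306, 0.002]
wrist_force: [-0.3, 0.1, -0.6]
width: 0.999
grip_force: 0.0
```

Run:
```python
from h import *
from fit import rect,r
a=optics.read_camera("scene"); 
print("ideal top corners in crop px",((proj("scene",rect(*r.x[:3],.058,.084,.177+.03))-[205,160]+.5)*5-.5).round().tolist())
cv2.imwrite("pics/g4.png",cv2.resize(a[160:280,205:325,::-1],None,fx=5,fy=5,interpolation=cv2.INTER_CUBIC))
```

```text
lift x y yaw ztop [0.5868 0.2108 0.0804 0.1742]
[[0.4, -0.0], [-0.7, 0.3], [-0.8, -0.4], [-0.1, -0.4], [0.5, -0.4], [0.5, 0.5], [0.3, 0.5], [0.1, -0.6], [-1.3, -0.5], [-0.5, -1.1], [-0.0, 0.5], [-1.4, 0.9], [-1.2, -2.2], [1.1, -2.9], [0.8, -0.9]]
[[0.612, -0.1383, 0.03], [0.5686, -0.1757, 0.03], [0.5144, -0.1115, 0.03], [0.5593, -0.0733, 0.03]] [np.float64(0.0837), np.float64(0.0572), np.float64(0.084), np.float64(0.0589)]
box centre [ 0.5636 -0.1247  0.03  ]
edge dirs 40.56216211965874 -50.388380779792826 0.05806323736424674 0.08386855752497896
ideal top corners in crop px [[162.0, 362.0], [239.0, 243.0], [343.0, 278.0], [270.0, 401.0]]
```

View pics/g4.png

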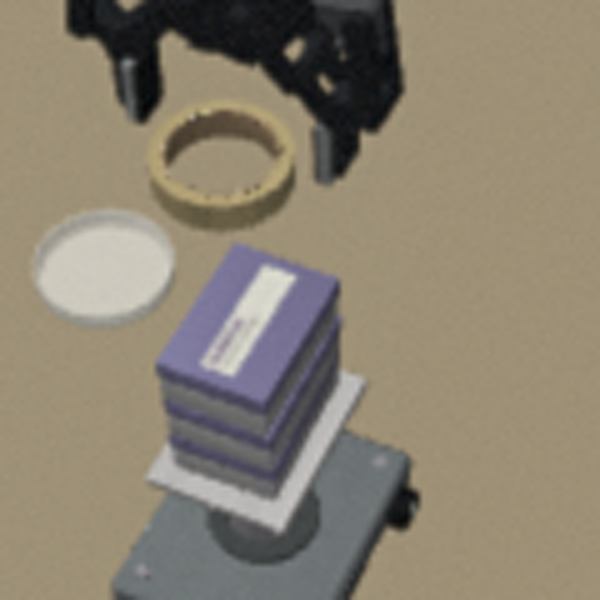

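The box sits flat and flush on the pile. Its top corners, about (158,370), (238,244), (340,283) and (266,406), are within 2 px of the ideal in camera pixels. The gripper is clear of it, so I'm handing in.

```bash
python3 -c "
from workcell import order
print(order.finish_job())"
```

```text
the job is handed in; nothing more can be done
None
```

The 58 x 84 mm slide box is on the pile, flat and in line with the box below; I let go only after feeling it touch (about 5 N), and handed the job in at about 11 s, though the hand-in returned no verdict.

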